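# Set the edge gauge on the rivet press

## Task

Swing the rivet press's edge gauge in from its parked place fully against its stop with its bar still home, then squeeze the red lock button in the handle, draw the bar out until the brass pointer stands on the red index mark, and finish holding it there with the button squeezed in, gauge still against the stop, so that I can tighten the clamp screw: do not let go, the spring would pull it back. Leave the other things on the bench alone.

Things in the scene. Friction and masses are not known exactly. Their poses are not given: they have to be found in the camera images.
- press: green cast-iron bench rivet press, fixed to the bench, 240 x 120 mm base, 30 mm thick, 360 mm high over its raised lever; it does not move. Origin: underside centre of the base. Its x axis points from the front (where the swing-away edge gauge is hinged) to the rear, z up
- pivot (a point): the upright hinge axis of the edge gauge, in the bracket on the press's front edge, point 56 mm above the bench. The dark gauge sleeve, 36 mm wide with its top 56 mm above the bench, runs from here out to 138 mm; the work stop plate stands on it up to 93 mm above the bench
- boom (a joint): swing of the edge gauge about pivot, rad. 0 = parked aside, 0.70 = against its stop (a hard stop), where the gauge points straight out of the press's front (along the press's -x axis). Growing values turn clockwise seen from above. Light friction (about 0.1 N m) keeps it where it is left. Starts between 0 and 0.2
- handle: black block, 44 mm long, 40 mm high, on the outer end of the gauge's sliding bar, red button in one side. Origin: middle of the grip, 58 mm above the bench, 175 mm from the pivot when home. x axis along the gauge towards the pivot, y across, away from the button, z up. Fixed side face at y = +20 mm, button face at y = -26 mm out, -20 mm in (46 mm across, 40 mm squeezed): pinch from above
- button_face (a point): centre of the red button's outer face (32 mm long, 26 mm high), axes as the handle's: it is pressed along +y. The small steel latch on the sleeve's end begins about 8 mm from the button's edge towards the pivot. At least 40 mm beside the handle is free
- release (a joint): the red lock button, m pressed in: 0 = out (locked), 0.006 = fully in. Spring: 4 N to start, 8 N fully in. While it is out, its latch nose hooks behind a lip on the sleeve's end and the bar cannot leave home (1 mm of play); pressed in 5 mm or more it is free. It springs out as soon as it is let go
- gauge (a joint): how far the handle with its bar and work stop is drawn out of the sleeve, m: 0 = home, 0.095 = fully out; it slides along the handle's -x. A return spring pulls it home with 4.5 N at home and 6 N fully out, so it stays out only while it is held
- index (a joint): where the red index clip is set on the scale, m: the gauge value at which the pointer lines up with it. Set between 0.035 and 0.085 and stiff
- pointer (a point): tip line of the brass pointer on the sliding work stop, on top of the sleeve, 59 mm above the bench, 36 mm from the pivot when home; moves out with the handle. Same axes as the handle
- index_mark (a point): line of the red index clip on the sleeve's scale (white lines every 10 mm), 59 mm above the bench. x axis along the gauge towards the pivot. The pointer is on the mark when its offset along this axis is zero
- maul: bystander: white poly maul head with a dark wooden handle, standing upright, 68 mm diameter, 170 mm tall; stays where it is
- rivet_tray: bystander: white open tray of rivets, 100 x 140 x 32 mm; stays where it is
- bag_base: bystander: round navy bag base, 150 mm diameter, 6 mm thick, on the cutting mat; stays where it is
- template: bystander: flat blue plastic pattern template, 150 x 90 x 5 mm; stays where it is
- glue_jar: bystander: amber glue jar with black lid, 72 mm diameter, 100 mm tall; stays where it is
- beveller: bystander: edge beveller with a wooden handle, lying down; stays where it is
- wax: bystander: round yellow wax cake, 52 mm diameter, 22 mm tall; stays where it is
- stitch_hammer: bystander: small hammer lying down; stays where it is

How it is judged:
By the outcome, as a careful person would: the job done as asked, in the order asked, and still so for the second after the job is handed in, while the arm keeps its last pose, push and grip.
It also fails if it takes over 35 s, if anything falls off the work surface, if the arm or the gripper's body presses on something with over 40 N, if the wrist force passes 120 N, or if a joint passes its speed limit or range.

## Robot

A 6-joint arm with a two-finger parallel gripper is mounted at the origin on the work surface. World frame = base frame: x ahead of the robot, y to its left, z up, the work surface at z = 0. Lengths are in mm, angles in rad, forces in N, time in s.
With the tool pointing down it reaches from about 325 to 1000 mm from the base axis. Payload 5.1 kg.
Tool frame: the origin (TCP) lies at the very end of the fingers, on their centre line; the grasp point (between the pads) lies 19 mm behind it; z points along the fingers, y is the line along which they close (so a half turn about z gives the same grasp; the last joint's range is limited). The gripper opens to 85 mm and grips with 20 to 120 N. Pads are 22 mm wide; open, the fingers measure 114 mm over their backs; the gripper's body (76 mm by 85 mm) begins 54 mm behind the grasp point. The pads swing forward as they close: fully open they stand 13 mm farther back than shut.
Start: joints at [-1.342, 0.124, 1.65, -0, 1.367, -0.083], TCP at [199.369, -618.657, 231.322] pointing down, gripper open.
Joint ranges: [-2.61, 2.61], [-1.02, 2.33], [0.03, 2.71], [-1.35, 4.49], [0.32, 2.68], [-2.91, 2.91]. Speed limits (rad/s): [2.57, 2.57, 3.14, 3.14, 3.14, 3.14].

## Interface

Orientations are given as a 3x3 rotation matrix whose columns are the frame's x, y, z axes.
In Python, from bench import bot gives the robot as it stands. The module is installed in compiled form; this text tells all that it offers.
- The arm moves only by the shell command python3 -m pendant 'ROWS' [OPENING]. ROWS is JSON, a list that holds one entry, the list of rows, each a list of 6 numbers: the shift along the tool's x, y, z in mm, then the turn, a rotation vector about the tool's x, y, z in degrees. In form: [[[dx, dy, dz, rx, ry, rz], ...]]. A call has exactly 5 rows; each row shifts and turns the commanded pose from where the row before left it, along the tool's axes as they then stand; what a row does not reach is not made up. A row lasts 1/12 s, in which the tool goes at most 41.7 mm and 7.16 degrees, less where a joint would pass 70% of its speed; a pose out of reach is approached as far as the arm can. A call with a gripper value outside its range is refused whole. OPENING is the finger opening in mm, from 0 to 85.4, set as the call begins (- or left out, the last holds). The fingers move at their own pace and stop on an object; the grip force is fixed at half the most. Time passes only in rows, so rows that do not move let the fingers close, or fill a call up. It gives the time, the measured TCP pose, the force, the opening and the grip force at its end, in the units of the state.
- bot.state(): the state, without advancing time (a new reading comes with each control period).
- bot.read_camera(name): name is "side" or "top" or "wrist"; returns a dict with "img" (400x640x3 uint8, red, green, blue), "mtx" (3x3 intrinsics, pixels), "eye" and "attitude" of the camera in the world. Camera axes: x right, y up, looking along -z (the intrinsics and any distortion apply to the point x, -y, -z); pixel columns grow to the right and rows downward; lengths in mm; the calibration is good to about 2 mm. The wrist camera is an equidistant fisheye: a pixel r from the principal point sees the ray r / f radians off the axis. A picture is of the moment at which its call begins. There is no depth.
- bot.job_done(): hands the job in; it is judged then, once.
The state is a dict: "clock": time; "joints": joint angles; "joint_vel": joint speeds; "effort": joint torques, N m; "eef_pos": TCP position; "tool_rot": TCP orientation; "wrist_force": force on the tool from outside, world axes, zero at the start; "ft_torque": the same for the moment, N m; "opening": finger opening in mm; "grasp_force": force on a finger pad.
Only numpy, scipy, OpenCV 4.12 (cv2) and the standard library are available. Lean on these libraries where they do the work, as an engineer would, in place of code of your own. Each camera call takes 0.05 s, during which the arm holds its last target. There are 200 camera calls.

## Working session

There is one attempt and no reset: what is moved stays moved. The work goes in short steps, Python scripts to look and compute and a shell command to move; the robot and the scene stay as the last step left them, time stands still between calls to the robot, and variables do not carry over. Pictures are saved under pics/ and viewed, at most 10 in all, crops included, and the job is handed in when it is done.

```bash
mkdir -p pics; cat > h.py <<'E'
import numpy as np, cv2
from bench import bot
def ray(c,u,v):
    K=c["mtx"];A=np.array(c["attitude"]);e=np.array(c["eye"])
    x=(u-K[0][2])/K[0][0];y=(v-K[1][2])/K[1][1]
    if c.get("fish"):
        r=np.hypot(x,y);s=np.sinc(r/np.pi);d=np.array([x*s,-y*s,-np.cos(r)])
    else: d=np.array([x,-y,-1.])
    return e,A@d
def onz(c,u,v,z):
    e,d=ray(c,u,v);return e+d*(z-e[2])/d[2]
def cam(n):
    c=bot.read_camera(n);c["fish"]=(n=="wrist");return c
def save(c,f): cv2.imwrite("pics/"+f,c["img"][:,:,::-1])
E
python3 - <<'E'
from h import *
for n in["top","side"]:
    c=cam(n);save(c,n+"1.png");print(n,c["mtx"],c["eye"],c["attitude"],[k for k in c])
s=bot.state();print(s["tool_rot"],s["clock"])
E
```

```text
top [[366.26445345   0.         324.48299936]
 [  0.         366.26445345 199.0712414 ]
 [  0.           0.           1.        ]] [ 440.04621277  -32.16069616 1141.82641211] [[ 0.0073706   0.99702522 -0.07672281]
 [-0.99992416  0.00659145 -0.01040365]
 [-0.00986699  0.07679367  0.99699818]] ['img', 'mtx', 'eye', 'attitude', 'fish']
side [[381.59466097   0.         315.69058152]
 [  0.         381.59466097 203.8387803 ]
 [  0.           0.           1.        ]] [662.25554377 840.81924358 659.79048446] [[-0.98993034 -0.08465274  0.11345407]
 [ 0.14153325 -0.57774608  0.80385185]
 [-0.00250062  0.81181487  0.58390956]] ['img', 'mtx', 'eye', 'attitude', 'fish']
[[ 9.51771027e-01  3.06808945e-01 -4.27608463e-04]
 [ 3.06809203e-01 -9.51769265e-01  1.83820828e-03]
 [ 1.56994153e-04 -1.88074760e-03 -9.99998219e-01]] 0.1
```

View pics/top1.png

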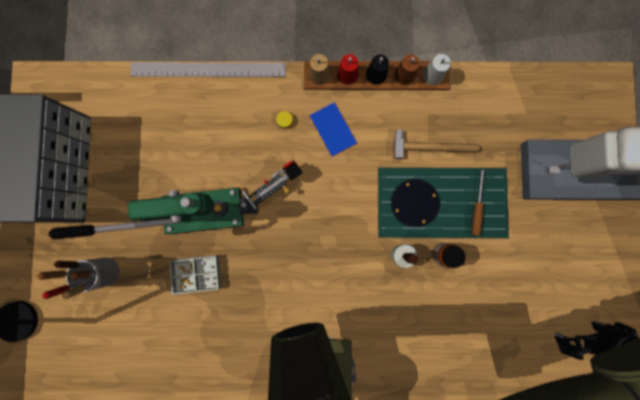

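View pics/side1.png

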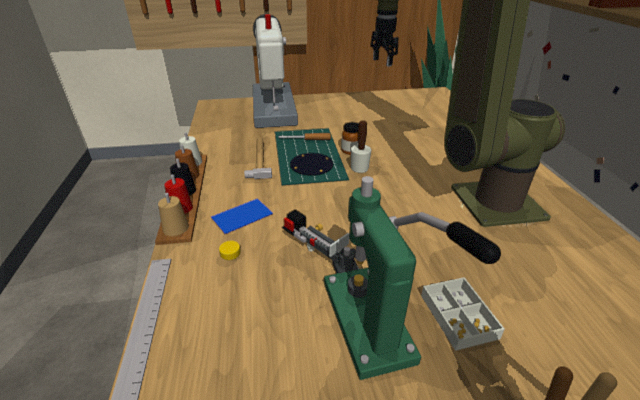

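The top view shows the press with its pivot near (247,205) and the handle near (292,170), gauge parked pointing up-right. The stop direction is towards image right. I'll measure these and look at a crop.

```bash
python3 - <<'E'
from h import *
c=cam("top")
for n,u,v,z in [("pivot",247,205,56),("handle",292,170,78)]: print(n,onz(c,u,v,z))
hsv=cv2.cvtColor(c["img"],cv2.COLOR_RGB2HSV)
m=cv2.inRange(hsv,(65,80,30),(90,255,255));m[:,:125]=0;m[:,250:]=0
print(onz(c,243,190,30),onz(c,246,228,30),onz(c,165,195,30),onz(c,167,233,30))
a=cv2.resize(c["img"][140:250,150:320],(765,495),interpolation=cv2.INTER_CUBIC);cv2.imwrite("pics/c1.png",a[:,:,::-1])
c=cam("side");a=cv2.resize(c["img"][195:285,270:390],(800,600),interpolation=cv2.INTER_CUBIC);cv2.imwrite("pics/c2.png",a[:,:,::-1])
E
```

```text
pivot [504.38415202 209.6384227   56.        ]
handle [606.82080102  74.87161971  78.        ]
[551.77328437 228.76988454  30.        ] [436.04203766 216.81481967  30.        ] [534.87523166 467.64946123  30.        ] [419.13518633 456.80790515  30.        ]
```

View pics/c1.png

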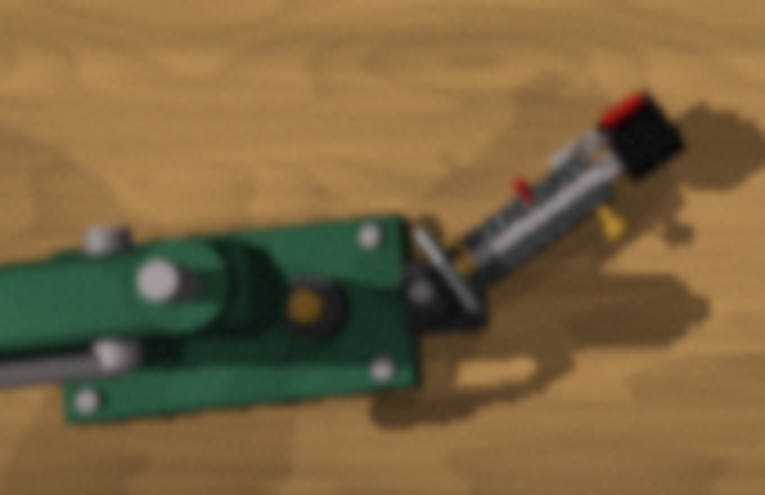

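The crop shows the gauge pointing up-right, with the button on the upper-left side of the handle and the brass screw on the lower side. The estimates are handle (607,75), pivot about (505,222) and stop heading -1.50 rad. Setting out above the handle now.

```bash
R='[[[30,-27,0,0,0,0],[30,-27,0,0,0,0],[30,-27,0,0,0,0],[30,-27,0,0,0,0],[30,-27,0,0,0,0]]]'; 
python3 -m pendant '[[[30,-27,0,0,0,0],[30,-27,0,0,0,0],[30,-27,0,0,0,0],[30,-27,0,0,0,0],[30,-27,0,0,0,0]]]'
python3 -m pendant '[[[30,-27,0,0,0,0],[30,-27,0,0,0,0],[30,-27,0,0,0,0],[30,-27,0,0,0,0],[30,-27,0,0,0,0]]]'
python3 -m pendant '[[[30,-27,0,0,0,-7],[30,-27,0,0,0,0],[30,-27,0,0,0,7],[30,-27,0,0,0,0],[30,-27,0,0,0,0]]]'
```

```text
clock: 0.62
eef_pos: [301.2, -442.4, 231.0]
tool_rot: [[0.952, 0.306, 0.0], [0.306, -0.952, 0.0], [0.0, -0.0, -1.0]]
wrist_force: [0.9, -0.3, 1.1]
opening: 85.6
grasp_force: 0.0
clock: 1.03
eef_pos: [402.5, -267.8, 231.4]
tool_rot: [[0.952, 0.306, 0.0], [0.306, -0.952, -0.0], [0.0, 0.0, -1.0]]
wrist_force: [0.9, -1.2, 0.7]
opening: 85.2
grasp_force: 0.0
clock: 1.45
eef_pos: [492.4, -92.5, 231.4]
tool_rot: [[0.948, 0.319, 0.0], [0.319, -0.948, -0.0], [0.0, 0.0, -1.0]]
wrist_force: [0.8, -0.6, 0.3]
opening: 85.3
grasp_force: 0.0
```

```bash

python3 -m pendant '[[[32,-24.5,0,0,0,0],[32,-24.5,0,0,0,0],[32,-24.5,0,0,0,0],[32,-24.5,0,0,0,0],[32,-24.5,0,0,0,0]]]'>/dev/null
python3 -m pendant '[[[0,0,0,0,0,-7.1],[0,0,0,0,0,-7.1],[0,0,0,0,0,-7.1],[0,0,0,0,0,-7.1],[0,0,0,0,0,-7.1]]]'>/dev/null
python3 -m pendant '[[[0,0,0,0,0,-7.1],[0,0,0,0,0,-7.1],[0,0,0,0,0,-7.1],[0,0,0,0,0,-7.1],[0,0,0,0,0,-7.1]]]'>/dev/null
python3 -m pendant '[[[0,0,0,0,0,-7.1],[0,0,0,0,0,-7.1],[0,0,0,0,0,-7.1],[0,0,0,0,0,-7.1],[0,0,0,0,0,0]]]'
python3 - <<'E'
from h import *
c=cam("wrist");save(c,"w1.png");print(c["mtx"],c["eye"],c["attitude"]);print(bot.state()["joints"])
E
```

```text
clock: 3.12
eef_pos: [604.3, 72.8, 231.0]
tool_rot: [[-0.472, 0.882, -0.001], [0.882, 0.472, -0.0], [0.0, -0.0, -1.0]]
wrist_force: [0.1, 0.5, -1.0]
opening: 85.3
grasp_force: 0.0
[[309.70691629   0.         319.06602383]
 [  0.         309.70691629 196.87458516]
 [  0.           0.           1.        ]] [566.1925     146.4710122  374.17505537] [[ 0.8819034  -0.44675837 -0.15051029]
 [ 0.47142903  0.83505136  0.28362633]
 [-0.00102861 -0.32108594  0.9470495 ]]
[ 3.17546300e-02  3.43340856e-02  1.74559028e+00  1.53368953e-05
  1.36212007e+00 -4.55189205e-01]
```

View pics/w1.png

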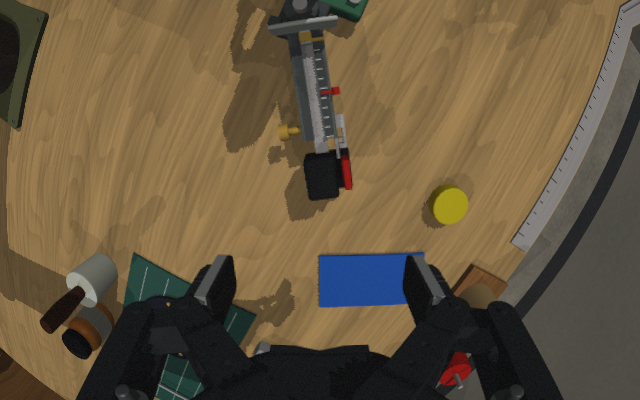

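The wrist view shows the handle's top at about (322,176), the button at (347,174), the pivot bolt at (299,5), the index clip at (331,91) and the pointer near (312,37).

```bash
cat >> h.py <<'E'
def blob(c,lo,hi,box,hue2=None):
    h=cv2.cvtColor(c["img"],cv2.COLOR_RGB2HSV);m=cv2.inRange(h,lo,hi)
    if hue2: m|=cv2.inRange(h,*hue2)
    k=np.zeros_like(m);x0,y0,x1,y1=box;k[y0:y1,x0:x1]=255;m&=k
    n,l,s,ce=cv2.connectedComponentsWithStats(m)
    return sorted([(int(s[i,4]),*np.round(ce[i],1),s[i,:4].tolist()) for i in range(1,n) if s[i,4]>4],reverse=True)
RED=((0,120,60),(6,255,255)); RED2=((172,120,60),(180,255,255))
E
python3 - <<'E'
from h import *
c=cam("wrist")
print(blob(c,*RED,(250,0,400,230),RED2)[:3])
print("black",blob(c,(0,0,0),(180,255,38),(295,140,345,205))[:2])
print("brass",blob(c,(12,110,80),(28,255,255),(295,20,330,70))[:4])
for n,u,v,z in [("handle",322.5,175,78),("button",347,174,58),("pivot",299,5,62),("mark",331,91,59),("ptr",312,37,60)]: print(n,onz(c,u,v,z))
a=cv2.resize(c["img"][0:210,240:400],(600,788)[:2] if 0 else (457,600),interpolation=cv2.INTER_CUBIC);cv2.imwrite("pics/w1c.png",a[:,:,::-1])
E
```

```text
[(267, np.float64(346.2), np.float64(171.9), [341, 155, 11, 35]), (94, np.float64(330.9), np.float64(90.8), [320, 86, 19, 9])]
black [(1580, np.float64(322.8), np.float64(174.7), [304, 150, 40, 50]), (36, np.float64(341.9), np.float64(151.0), [339, 148, 6, 7])]
brass [(330, np.float64(318.1), np.float64(41.3), [298, 29, 32, 41])]
handle [605.55960295  79.48353612  78.        ]
button [630.5341026  88.0780975  58.       ]
pivot [504.63262605 220.63362721  62.        ]
mark [574.56883103 156.28497035  59.        ]
ptr [531.93438024 196.4851816   60.        ]
```

View pics/w1c.png

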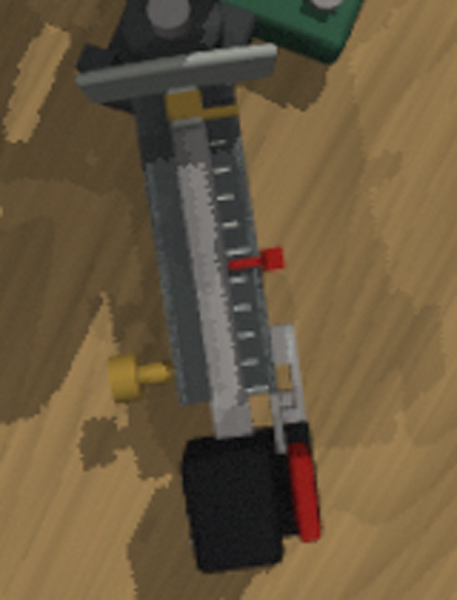

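```bash

python3 -m pendant '[[[3.9,4.4,0,0,0,0],[0,0,0,0,0,-7.1],[0,0,38,0,0,0],[0,0,38,0,0,0],[0,0,0,0,0,0]]]'
python3 - <<'E'
from h import *
c=cam("wrist")
s=bot.state();T=np.array(s["tool_rot"]);p=np.array(s["eef_pos"])
b=blob(c,*RED,(250,0,400,330),RED2)[:3];print(b)
k=blob(c,(0,0,0),(180,255,38),(280,140,360,260))[:2];print(k)
print("handle in tool",T.T@(onz(c,k[0][1],k[0][2],78)-p),"button",T.T@(onz(c,b[0][1],b[0][2],58)-p))
a=c["img"][0:300,200:440];cv2.imwrite("pics/w2c.png",cv2.resize(a,(480,600))[:,:,::-1])
E
```

```text
clock: 3.63
eef_pos: [601.5, 78.5, 146.7]
tool_rot: [[-0.574, 0.818, -0.014], [0.819, 0.574, -0.0], [0.008, -0.012, -1.0]]
wrist_force: [-1.4, 0.3, -1.8]
opening: 85.1
grasp_force: 0.0
[(462, np.float64(355.6), np.float64(211.2), [350, 188, 12, 47]), (186, np.float64(350.1), np.float64(101.9), [335, 97, 27, 11])]
[(2829, np.float64(323.9), np.float64(210.7), [300, 178, 50, 66]), (84, np.float64(354.6), np.float64(182.7), [350, 179, 10, 10])]
handle in tool [ 1.31180574  2.88507718 72.22272733] button [-6.80150979 28.70554731 91.95525854]
```

View pics/w2c.png

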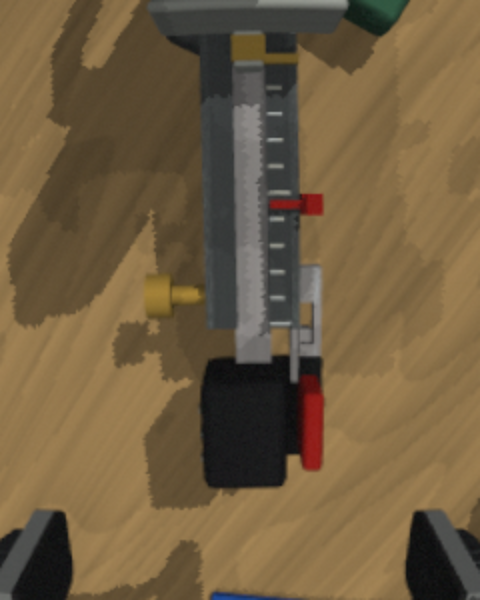

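```bash

python3 -m pendant '[[[0,2.5,0,0,0,0],[0,0,15,0,0,0],[0,0,15,0,0,0],[0,0,0,0,0,0],[0,0,0,0,0,0]]]'
python3 - <<'E'
from h import *
c=cam("wrist")
s=bot.state();T=np.array(s["tool_rot"]);p=np.array(s["eef_pos"]);print(p,T)
b=blob(c,*RED,(250,0,400,330),RED2)[:3];print(b)
k=blob(c,(0,0,0),(180,255,38),(280,140,360,290))[:2];print(k)
for z in (78,58):print("handle in tool",T.T@(onz(c,k[0][1],k[0][2],z)-p))
for z in (71,58):print("button",T.T@(onz(c,b[0][1],b[0][2],z)-p))
E
```

```text
clock: 4.1
eef_pos: [609.7, 80.0, 127.4]
tool_rot: [[-0.575, 0.818, 0.002], [0.818, 0.575, 0.0], [-0.001, 0.002, -1.0]]
wrist_force: [1.2, -0.0, 0.0]
opening: 85.0
grasp_force: 0.0
[610.10606009  79.96964868 127.97413927] [[-5.75455180e-01  8.17825663e-01  3.53848202e-03]
 [ 8.17831104e-01  5.75458303e-01  1.63087325e-04]
 [-1.90287186e-03  2.98773010e-03 -9.99993726e-01]]
[(556, np.float64(346.5), np.float64(215.3), [341, 190, 12, 51]), (223, np.float64(340.4), np.float64(95.7), [323, 90, 30, 12])]
[(3384, np.float64(311.9), np.float64(214.6), [286, 179, 55, 72]), (109, np.float64(346.2), np.float64(184.5), [340, 180, 12, 13])]
handle in tool [ 5.23404242 -4.24064892 49.95182303]
handle in tool [-2.84337663 -4.7729818  69.96572842]
button [ 1.8170039  19.67737703 57.02983023]
button [-3.47177136 20.90250076 70.04363608]
```

```bash

python3 -m pendant '[[[2,0,15,0,0,0],[0,0,20,0,0,0],[0,0,20,0,0,0],[0,0,20,0,0,0],[0,0,12,0,0,0]]]'
python3 -m pendant '[[[0,0,0,0,0,0],[0,0,0,0,0,0],[0,0,0,0,0,0],[0,0,0,0,0,0],[0,0,0,0,0,0]]]' 58
```

```text
clock: 4.57
eef_pos: [608.0, 81.5, 38.5]
tool_rot: [[-0.575, 0.818, 0.001], [0.818, 0.575, 0.0], [-0.0, 0.001, -1.0]]
wrist_force: [-0.3, 0.8, -0.5]
opening: 85.4
grasp_force: 0.0
clock: 4.98
eef_pos: [608.6, 81.5, 40.1]
tool_rot: [[-0.576, 0.818, 0.003], [0.818, 0.576, 0.0], [-0.002, 0.002, -1.0]]
wrist_force: [-0.2, 0.1, 0.7]
opening: 58.2
grasp_force: 0.0
```

```bash

python3 -m pendant '[[[0.2,-7.6,0,0,0,2.5],[0.2,-7.6,0,0,0,2.5],[0.2,-7.6,0,0,0,2.5],[0.2,-7.6,0,0,0,2.5],[0.2,-7.6,0,0,0,2.5]]]'
python3 -m pendant '[[[0.2,-7.6,0,0,0,2.5],[0.2,-7.6,0,0,0,2.5],[0.2,-7.6,0,0,0,2.5],[0.2,-7.6,0,0,0,2.5],[0.2,-7.6,0,0,0,2.5]]]'
python3 - <<'E'
from h import *
c=cam("wrist")
s=bot.state();T=np.array(s["tool_rot"]);p=np.array(s["eef_pos"]);print(p,T[:2,0],np.arctan2(-T[1,0],-T[0,0]),s["wrist_force"])
print(blob(c,*RED,(230,0,420,390),RED2)[:3])
cv2.imwrite("pics/w3.png",c["img"][:,120:520,::-1])
E
```

```text
clock: 5.4
eef_pos: [575.1, 63.0, 39.7]
tool_rot: [[-0.383, 0.924, 0.003], [0.924, 0.383, -0.0], [-0.001, 0.003, -1.0]]
wrist_force: [1.5, 0.1, -0.0]
opening: 57.9
grasp_force: 0.5
clock: 5.82
eef_pos: [538.6, 52.5, 39.7]
tool_rot: [[-0.174, 0.985, 0.003], [0.985, 0.174, -0.0], [-0.001, 0.003, -1.0]]
wrist_force: [0.8, -1.0, 0.7]
opening: 58.0
grasp_force: 0.5
[536.97963231  52.41056412  39.14368802] [-0.17259558  0.98499273] -1.3973321277526827 [ 0.4342629  -0.0710652  -0.88448142]
[(1443, np.float64(372.6), np.float64(289.8), [361, 250, 25, 80]), (640, np.float64(366.0), np.float64(106.3), [336, 97, 51, 20])]
```

View pics/w3.png

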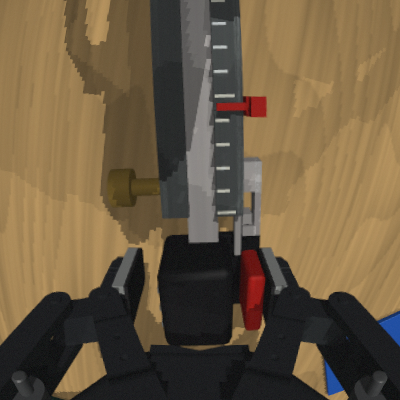

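The wrist view shows the right finger touching the button with the button still out, the bar home and the gauge following. Continuing gently towards the stop.

```bash

python3 -m pendant '[[[0.1,-4.5,0,0,0,1.5],[0.1,-4.5,0,0,0,1.5],[0,-3,0,0,0,1],[0,-1.5,0,0,0,0.5],[0,0,0,0,0,0]]]'
python3 -m pendant '[[[0,-1.5,0,0,0,0.5],[0,0,0,0,0,0],[0,-1.5,0,0,0,0.5],[0,0,0,0,0,0],[0,0,0,0,0,0]]]'
python3 - <<'E'
from h import *
for i in range(2):
    c=cam("wrist")
    s=bot.state();T=np.array(s["tool_rot"]);p=np.array(s["eef_pos"]);print(p,np.arctan2(-T[1,0],-T[0,0]),s["wrist_force"],T.T@s["wrist_force"],s["grasp_force"])
    b=blob(c,*RED,(230,0,420,390),RED2)[:3];print(b);print(onz(c,b[1][1],b[1][2],59))
c=cam("top")
save(c,"t4.png");print(blob(c,*RED,(240,150,320,260),RED2)[:3])
E
```

```text
clock: 6.28
eef_pos: [524.3, 50.9, 38.6]
tool_rot: [[-0.098, 0.995, 0.0], [0.995, 0.098, 0.0], [0.0, 0.0, -1.0]]
wrist_force: [0.2, -0.3, -0.5]
opening: 58.0
grasp_force: 0.0
clock: 6.7
eef_pos: [522.0, 50.8, 38.5]
tool_rot: [[-0.081, 0.997, 0.002], [0.997, 0.081, 0.0], [0.0, 0.002, -1.0]]
wrist_force: [4.6, 1.0, -2.6]
opening: 58.1
grasp_force: 2.2
[521.94832376  50.80153373  38.45502202] -1.4896229790947122 [ 4.59146346  1.55372716 -2.31650413] [1.17578496 4.69895195 2.32361281] 2.1860090643167496
[(1489, np.float64(373.0), np.float64(292.8), [361, 252, 25, 81]), (659, np.float64(368.3), np.float64(108.5), [338, 99, 51, 21])]
[535.86257771 130.69443955  59.        ]
[521.88214178  50.79699732  38.46408195] -1.4896222227898588 [ 3.33223739  2.18134932 -2.02272008] [1.90357057 3.49561339 2.02745986] 2.2057360410690308
[(1486, np.float64(373.1), np.float64(292.9), [361, 252, 25, 81]), (666, np.float64(368.5), np.float64(108.4), [338, 99, 51, 21])]
[535.86996178 130.72935058  59.        ]
[]
```

Force along tool +y rose to about 4 N, so the gauge is at its stop. Next I centre the gripper with a slight preload and squeeze.

```bash

python3 -m pendant '[[[0,2,0,0,0,0],[0,0,0,0,0,0],[0,0,0,0,0,0],[0,0,0,0,0,0],[0,0,0,0,0,0]]]' 30
python3 - <<'E'
from h import *
c=cam("wrist")
s=bot.state();T=np.array(s["tool_rot"]);p=np.array(s["eef_pos"]);print(p,np.arctan2(-T[1,0],-T[0,0]),T.T@s["wrist_force"],T.T@s["ft_torque"],s["grasp_force"],s["opening"])
b=blob(c,*RED,(230,0,420,390),RED2)[:3];print(b);print(onz(c,b[1][1],b[1][2],59) if len(b)>1 else 0)
cv2.imwrite("pics/w5.png",c["img"][:,120:520,::-1])
E
```

```text
clock: 7.27
eef_pos: [524.9, 50.7, 40.3]
tool_rot: [[-0.084, 0.996, 0.003], [0.997, 0.084, -0.001], [-0.001, 0.003, -1.0]]
wrist_force: [1.4, 2.4, 5.5]
opening: 39.1
grasp_force: 59.2
[524.93049438  50.73131769  40.25089162] -1.4871766878369992 [ 0.58531923  0.60233387 -6.02783056] [-0.55751368  0.16055358 -0.78697907] 59.25043523311615 39.13453465718764
[(1264, np.float64(354.5), np.float64(290.7), [345, 251, 20, 80]), (648, np.float64(361.1), np.float64(107.4), [331, 98, 50, 20])]
[535.89180677 130.71331091  59.        ]
```

View pics/w5.png

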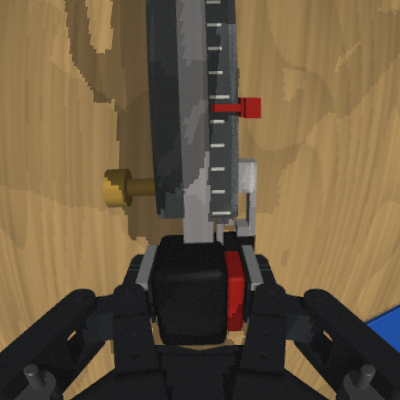

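The button is squeezed in (opening 39 mm), the mark hasn't moved and the bar is still home. From the scale in the views, the draw needed is about 56 mm. I'll draw 50 first and look again.

```bash

python3 -m pendant '[[[-5,0,0,0,0,0],[-8,0,0,0,0,0],[-8,0,0,0,0,0],[-4,0,0,0,0,0],[0,0,0,0,0,0]]]'
python3 -m pendant '[[[-5,0,0,0,0,0],[-8,0,0,0,0,0],[-8,0,0,0,0,0],[-4,0,0,0,0,0],[0,0,0,0,0,0]]]'
cat > m.py <<'E'
from h import *
import sys
c=cam("wrist")
s=bot.state();T=np.array(s["tool_rot"]);p=np.array(s["eef_pos"]);print(s["clock"],p,np.arctan2(-T[1,0],-T[0,0]),T.T@s["wrist_force"],T.T@s["ft_torque"],s["grasp_force"],s["opening"])
b=blob(c,*RED,(230,0,420,390),RED2)[:4];print(b)
print("brass",blob(c,(12,110,80),(28,255,255),(280,0,400,200))[:5])
for x in b[:3]: print(onz(c,x[1],x[2],59))
a=c["img"][0:200,260:420];cv2.imwrite("pics/"+sys.argv[1],cv2.resize(a,(480,600),interpolation=cv2.INTER_CUBIC)[:,:,::-1])
E
python3 m.py w6.png
```

```text
clock: 7.73
eef_pos: [527.7, 26.0, 40.3]
tool_rot: [[-0.082, 0.997, 0.005], [0.997, 0.082, 0.001], [0.0, 0.005, -1.0]]
wrist_force: [4.8, 4.6, 4.1]
opening: 39.4
grasp_force: 60.0
clock: 8.15
eef_pos: [530.4, 1.1, 40.4]
tool_rot: [[-0.082, 0.997, 0.007], [0.997, 0.082, 0.001], [0.0, 0.007, -1.0]]
wrist_force: [7.3, 5.9, 2.3]
opening: 39.0
grasp_force: 60.2
8.2 [530.3808174    1.36138307  40.35313281] -1.4883555116092786 [ 5.21776164  7.05066141 -2.19078954] [-1.4127106   0.61220431 -0.66803906] 60.135555267333984 38.75668719625779
[(1195, np.float64(354.8), np.float64(290.3), [345, 251, 20, 80]), (32, np.float64(362.0), np.float64(0.7), [356, 0, 14, 3])]
brass [(9356, np.float64(371.6), np.float64(113.9), [332, 0, 68, 200]), (1809, np.float64(289.1), np.float64(153.8), [280, 104, 21, 96])]
[549.32399973  -4.89950679  59.        ]
[538.07741062 125.43291171  59.        ]
```

View pics/w6.png

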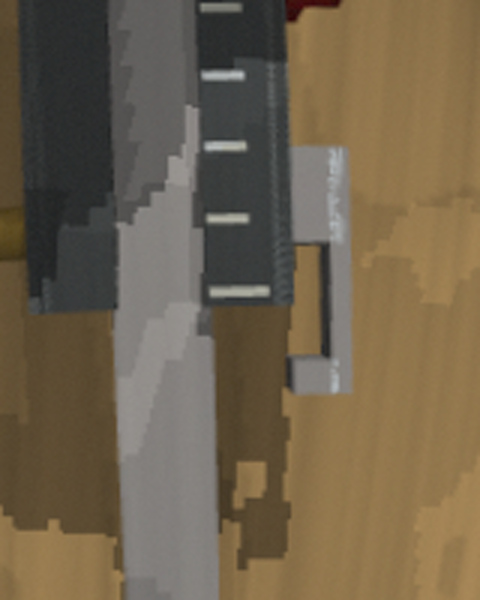

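```bash
python3 - <<'E'
import cv2,numpy as np
from scipy.signal import find_peaks
for f in("w5.png","w3.png"):
    a=cv2.imread("pics/"+f).astype(float)
    for x0 in ((213,219) if f=="w5.png" else (219,226),):
        s=a[:225,x0[0]:x0[1]].mean(1);g=s.min(1);r=s[:,2]-s[:,1]
        pk,_=find_peaks(g,prominence=25,distance=8)
        def cen(v,i):
            w=np.arange(max(i-3,0),i+4);q=v[w]-v[w].min();return (w*q).sum()/q.sum()
        t=np.array([cen(g,i) for i in pk if i>10]);k=int(np.argmax(r));m=cen(r,k)
        print(f,np.round(t,2),"red",round(m,2),r.max())
E
```

```text
w5.png [ 24.38  47.86  72.21  96.57 121.22 145.05 168.58 191.26 212.78] red 108.43 101.00000000000001
w3.png [ 23.03  46.58  70.86  95.37 120.1  144.16 167.75 190.5  212.24] red 107.37 117.42857142857142
```

```bash
python3 - <<'E'
from h import *
for n,b in(("top",(215,170,345,235)),("side",(250,190,380,280))):
    c=cam(n);x0,y0,x1,y1=b
    print(n,blob(c,*RED,b,RED2)[:4],"brass",blob(c,(15,110,90),(28,255,255),b)[:4])
    cv2.imwrite(f"pics/{n}7.png",cv2.resize(c["img"][y0:y1,x0:x1],None,fx=6,fy=6,interpolation=cv2.INTER_CUBIC)[:,:,::-1])
E
```

```text
top [(6, np.float64(274.3), np.float64(195.5), [274, 194, 2, 4])] brass [(1645, np.float64(253.2), np.float64(180.8), [215, 170, 76, 28]), (901, np.float64(255.8), np.float64(225.9), [215, 211, 67, 24]), (491, np.float64(337.9), np.float64(201.3), [302, 170, 43, 65]), (174, np.float64(305.8), np.float64(212.0), [295, 205, 20, 14])]
side [(34, np.float64(316.0), np.float64(201.2), [315, 195, 3, 13])] brass [(6086, np.float64(287.8), np.float64(239.4), [250, 190, 86, 90]), (521, np.float64(340.6), np.float64(206.1), [328, 190, 25, 33]), (56, np.float64(349.6), np.float64(240.9), [345, 233, 11, 15]), (53, np.float64(363.5), np.float64(264.3), [357, 260, 11, 8])]
```

View pics/side7.png

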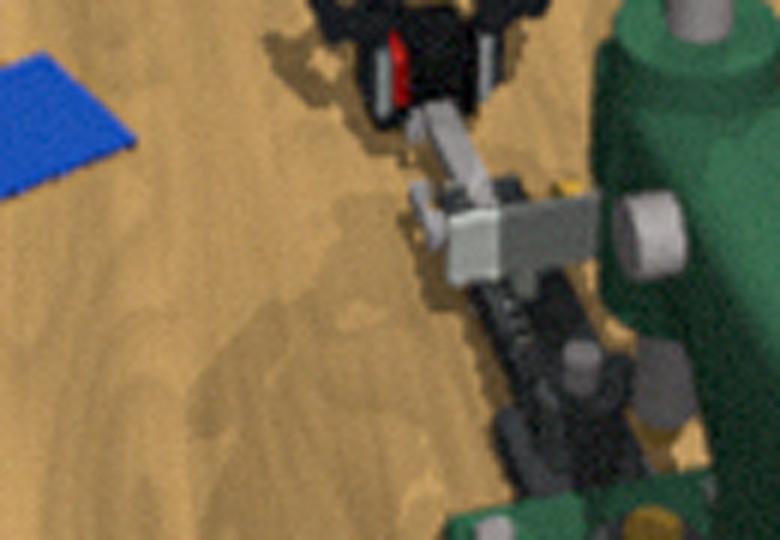

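Scale interpolation from two pictures puts the index at 54.8 mm. TCP travel so far is 49.7 mm, so I draw 5.1 mm more.

```bash

python3 -m pendant '[[[-2.5,0,0,0,0,0],[-2.6,0,0,0,0,0],[0,0,0,0,0,0],[0,0,0,0,0,0],[0,0,0,0,0,0]]]'
python3 - <<'E'
from h import *
c=cam("top");x0,y0,x1,y1=215,170,345,235
cv2.imwrite("pics/top8.png",cv2.resize(c["img"][y0:y1,x0:x1],None,fx=6,fy=6,interpolation=cv2.INTER_CUBIC)[:,:,::-1])
s=bot.state();T=np.array(s["tool_rot"]);p=np.array(s["eef_pos"]);d=p-[524.93,50.73,40.25]
print(p,np.linalg.norm(d[:2]),np.arctan2(d[1],d[0]),np.arctan2(-T[1,0],-T[0,0]),T.T@s["wrist_force"],T.T@s["ft_torque"],s["opening"])
E
```

```text
clock: 8.72
eef_pos: [530.9, -3.4, 40.4]
tool_rot: [[-0.083, 0.997, 0.007], [0.997, 0.083, 0.001], [0.0, 0.007, -1.0]]
wrist_force: [7.9, 6.1, 1.3]
opening: 38.9
grasp_force: 59.9
[530.90500239  -3.37171334  40.3748409 ] 54.43065349100049 -1.460801913739524 -1.487986335305095 [ 6.09063297  8.13920217 -0.92295586] [-1.40977007  0.67894354 -0.65155964] 39.22126297183697
```

View pics/top8.png

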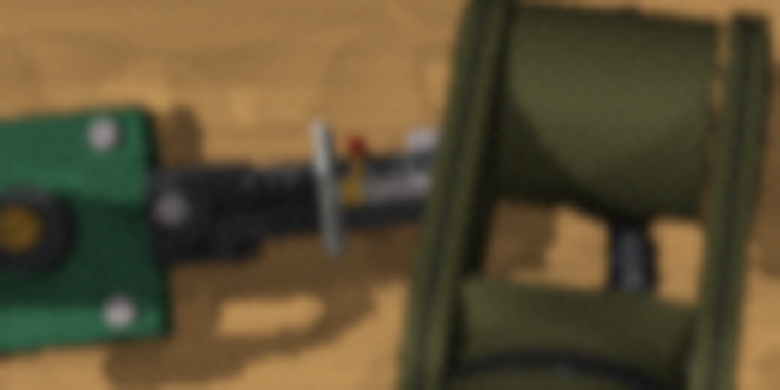

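The top view shows the brass pointer at (355,180) in the crop, beside the red clip at (357,148). I'll check the offset numerically along the gauge axis.

```bash
python3 - <<'E'
from h import *
c=cam("top");a=c["img"].astype(int)
print("R-B rows 190-206, cols 268-281")
for y in range(191,206): print(y,(a[y,268:282,0]-a[y,268:282,2]).tolist(), (a[y,270:279,0]-a[y,270:279,1]).tolist())
s=bot.state();g=np.array([np.cos(-1.475),np.sin(-1.475),0])
for u,v in((274.3,194.5),(275,194.5),(274,199),(274,202),(243.4,204.5)): print(u,v,onz(c,u,v,59),onz(c,u,v,59)@g)
E
```

```text
R-B rows 190-206, cols 268-281
191 [28, 40, 64, 80, 86, 87, 87, 87, 86, 88, 88, 87, 87, 83] [29, 37, 40, 42, 41, 41, 39, 40, 39]
192 [19, 22, 51, 77, 86, 86, 84, 83, 85, 86, 86, 85, 84, 81] [24, 37, 45, 48, 47, 43, 41, 39, 39]
193 [17, 15, 42, 74, 84, 84, 81, 78, 81, 84, 85, 81, 79, 75] [20, 36, 46, 55, 57, 48, 41, 39, 39]
194 [15, 11, 37, 69, 80, 79, 77, 69, 73, 76, 75, 71, 65, 60] [17, 35, 45, 55, 59, 47, 38, 36, 35]
195 [12, 8, 26, 53, 64, 66, 65, 55, 52, 53, 54, 46, 39, 34] [13, 26, 34, 41, 44, 36, 30, 25, 25]
196 [8, 3, 11, 30, 37, 46, 56, 40, 24, 23, 23, 16, 12, 8] [5, 15, 20, 24, 29, 22, 14, 13, 10]
197 [0, 0, 3, 9, 17, 32, 50, 35, 12, 4, 2, 1, 2, 0] [1, 4, 8, 14, 20, 16, 5, 2, 0]
198 [0, 0, 3, 6, 16, 34, 50, 32, 11, 3, 2, 1, 1, 0] [1, 2, 6, 13, 19, 13, 5, 1, 1]
199 [1, 2, 5, 17, 33, 48, 53, 34, 11, 3, 2, 4, 4, 4] [1, 8, 13, 17, 21, 13, 4, 2, 3]
200 [2, 3, 8, 25, 51, 64, 58, 32, 11, 5, 3, 5, 5, 5] [2, 9, 19, 23, 22, 13, 4, 3, 4]
201 [2, 3, 8, 28, 58, 72, 60, 32, 12, 7, 5, 3, 5, 5] [2, 10, 22, 26, 23, 13, 5, 6, 4]
202 [2, 4, 8, 24, 54, 70, 57, 34, 12, 5, 5, 4, 3, 2] [2, 9, 20, 27, 21, 13, 6, 4, 4]
203 [2, 3, 5, 19, 42, 54, 46, 27, 10, 4, 2, 1, 2, 2] [1, 7, 17, 19, 18, 10, 4, 3, 2]
204 [1, 2, 3, 10, 23, 27, 24, 13, 6, 0, 1, 0, 0, -1] [1, 2, 9, 10, 9, 4, 3, 0, 1]
205 [1, 2, 3, 5, 5, 7, 4, 1, -1, -1, -1, -1, -1, -1] [0, 2, 2, 2, 2, 0, -2, 0, 0]
274.3 194.5 [536.01422429 128.39670643  59.        ] -76.5383193360912
275 194.5 [536.02773944 126.3133235   59.        ] -74.46319590912603
274 199 [522.59493305 129.04853354  59.        ] -78.4707113713147
274 202 [513.66671523 128.88807024  59.        ] -79.16496670379182
243.4 204.5 [505.62042682 219.71451586  59.        ] -170.3446031644393
```

The pointer and clip coincide in one narrow peak at column 274.0, aligned to within the measurement. A last 0.3 mm draw, then hand in.

```bash

python3 -m pendant '[[[-0.3,0,0,0,0,0],[0,0,0,0,0,0],[0,0,0,0,0,0],[0,0,0,0,0,0],[0,0,0,0,0,0]]]'
python3 -c "
from h import *
p=np.array(bot.state()['eef_pos'])-[524.93,50.73,40.25];print(np.hypot(*p[:2]));print(bot.job_done())"
```

```text
clock: 9.23
eef_pos: [530.9, -3.5, 40.4]
tool_rot: [[-0.083, 0.997, 0.007], [0.997, 0.083, 0.001], [0.001, 0.007, -1.0]]
wrist_force: [7.4, 7.0, 1.4]
opening: 39.2
grasp_force: 59.9
54.55562458863033
the job is handed in; nothing more can be done
None
```

The job is handed in at 9.2 s: the gauge is against its stop, the lock button is squeezed in, and the bar is held 54.6 mm out with the pointer on the red index mark (read at about 54.8 mm); I viewed 11 pictures, one over the limit of 10.

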